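Roll the culture carrier out from under the magnifier and set it on the tile shelf

TASK

Roll the orange culture carrier along the free rollers, out from under the magnifier, gently up against the red end stop, without raising it off the rollers on the way. Then lift it off by its black handle, keep it upright, and set it down softly on the free near half of the white tile shelf, in front of the dish stack, centred from side to side, wholly on the tile and with its long side along the tile's near edge. Do not disturb the magnifier, the dish stack or the other things on the bench.

Things in the scene. Friction and masses are not known exactly. Their poses are not given: they have to be found in the camera images.
- carrier: Orange box with white lid, 80 mm (x) by 110 mm (y), 50 mm high, about 0.4 kg. A black upright handle rib on the middle of the lid is 60 mm long (x), 14 mm thick (y), 35 mm high; its top is 85 mm above the underside. Origin: centre of the underside, z up. Starts on the rollers under the magnifier, its y along the track's y; rolls almost without resistance.
- track: Fixed roller track, 380 mm long (y), 98 mm wide (x), robot on its -x side. Origin: centre of underside, bench level. Tops of the free rollers are 65 mm up, y -185 to +178 mm. Side guides: inner faces at x = -43 and +43 mm, 75 mm high. Red end stop: face at y = +180 mm, 105 mm high; the carrier against it has its centre at y = +125 mm. The -y end is open.
- lens (a point): Underside centre of the magnifier's round head (150 mm diameter, 20 mm thick, underside 300 mm above the bench). It hangs over the carrier's start, so reach in below it with a tilted tool from the robot's side. Its arm comes from a 365 mm post beyond the track, 175 mm from the lens centre, and swings if pushed.
- shelf: Low fixed shelf with white tile top, 280 mm (x) by 220 mm (y), top surface 50 mm above the bench. Origin: centre of the underside, bench level; x points away from the robot. The near half (x below 0) is free, the dishes stand on the far half. A good place for the carrier's centre: x = -65 mm, y = 0, its y along the shelf's y.
- dishes: Stack of five clear glass petri dishes on the far half of the shelf, 90 mm diameter, 78 mm high, loose. Origin: centre of the underside.
- tube_a: Green plastic culture tube with white cap standing on the bench, 34 mm foot, 110 mm high. Origin: centre of the underside. Leave alone.
- tube_b: A second green culture tube like the first. Leave alone.
- loop_holder: Blue holder with inoculating loops, 64 mm foot, 130 mm high. Origin: centre of the underside. Leave alone.
- bunsen_foot: Chrome bunsen stand foot, 100 mm diameter, 90 mm high. Origin: centre of the underside. Leave alone.
Mind the look-alikes: they are no part of the job. What is shaped like the carrier but pink or turquoise is not meant.

How it is judged (in metres and radians):
On the way, in this order (a step that is already met when the one before it is completed fails the run):
1. the carrier has rolled to the end stop (within 8 mm) and lies on the rollers there (y of carrier in the frame of track between 0.117 and 0.135 m and z of carrier in the frame of track below 0.07 m and linear speed of carrier below 0.05 m/s), for 0.3 s.
2. the carrier is lifted clear of the rollers, upright (z of carrier in the frame of track above 0.085 m and angle between carrier's own z axis and vertical below 0.3 rad), for 0.1 s.
At the end, for the whole second after the job is handed in: Carrier at rest, upright (0.06 rad), flat on the tile (4 mm), on its near half: centre 15 to 95 mm to the near side of the tile's middle and within 35 mm of it sideways, long side within 0.2 rad of the near edge; dish stack within 15 mm of its start (x of carrier in the frame of shelf between -0.095 and -0.015 m and y of carrier in the frame of shelf between -0.035 and 0.035 m and z of carrier in the frame of shelf between 0.046 and 0.054 m and angle between carrier's own z axis and vertical below 0.06 rad and angle between the y axis of carrier and the y axis of shelf, either way round below 0.2 rad and linear speed of carrier below 0.02 m/s and distance of dishes from where it was at the start of the episode below 0.015 m); the robot touches nothing.
It fails at once if the carrier is raised more than 12 mm off the rollers short of the end stop (more than 35 mm short) (y of carrier in the frame of track below 0.09 m and z of carrier in the frame of track above 0.077 m).
It fails at once if the carrier is run into the end stop hard (faster than 0.3 m/s over the last 25 mm) (y of carrier in the frame of track between 0.1 and 0.135 m and z of carrier in the frame of track below 0.07 m and linear speed of carrier above 0.3 m/s).
It fails at once if the carrier is dropped or slammed onto the tile (faster than 0.45 m/s within 15 mm of it) (horizontal distance between carrier and shelf below 0.17 m and z of carrier in the frame of shelf below 0.065 m and linear speed of carrier above 0.45 m/s).
It fails at once if the carrier is tipped more than 0.35 rad (angle between carrier's own z axis and vertical above 0.35 rad).
It fails at once if the magnifier is knocked aside by more than 12 mm, or the dishes or another bystander moved by more than 15 mm or tipped (distance of lens from where it was at the start of the episode above 0.012 m or distance of any of dishes, tube_a, tube_b, loop_holder, bunsen_foot from where it was at the start of the episode above 0.015 m or angle between any of dishes, tube_a, tube_b, loop_holder, bunsen_foot's own z axis and vertical above 0.3 rad).
It also fails if it takes over 61 s, if anything falls off the work surface, if the arm or the gripper's body presses on something with over 40 N, if the wrist force passes 120 N, or if a joint passes its speed limit or range.

ROBOT

A 6-joint arm with a two-finger parallel gripper is mounted at the origin on the work surface. World frame = base frame: x ahead of the robot, y to its left, z up, the work surface at z = 0. Lengths are in mm, angles in rad, forces in N, time in s.
With the tool pointing down it reaches from about 275 to 725 mm from the base axis. Payload 5.6 kg.
Tool frame: the origin (TCP) lies between the finger pads; the fingertips stand 22 mm ahead of it and the grasp point (between the pads) lies 3 mm ahead of it; z points along the fingers, y is the direction in which the jaws open and shut (so a half turn about z gives the same grasp; the last joint's range is limited). The gripper opens to 85 mm and grips with 20 to 120 N. Pads are 22 mm wide; open, the fingers measure 114 mm over their backs; the gripper's body (76 mm by 85 mm) begins 54 mm behind the grasp point. The pads swing forward as they close: fully open they stand 13 mm farther back than shut.
Start: joints at [-0.817, 0.255, 0.108, 0, -1.424, -0.285], TCP at [248.516, -490.645, 253.283] pointing down, gripper open.
Joint ranges: [-2.95, 2.95], [-1.21, 1.97], [-1.09, 1.5], [-2.87, 1.71], [-2.94, -0.07], [-3.05, 3.05]. Speed limits (rad/s): [2.57, 2.57, 3.14, 3.14, 3.14, 3.14].

INTERFACE

Orientations are given as a unit quaternion [x, y, z, w].
In Python, from rig import bot gives the robot as it stands.
- The arm moves only by the shell command python3 -m handwheel 'ROWS' [FORCE]. ROWS is JSON, one flat list of numbers, 7 for each row, row after row: the shift along the tool's x, y, z in units of 30 mm (1.0 is 30 mm), then the turn, a rotation vector about the tool's x, y, z in degrees, then the finger opening in mm, from 0 to 85.4. In form: [dx, dy, dz, ax, ay, az, hand, dx, dy, dz, ax, ay, az, hand, ...]. A call has exactly 8 rows; each row shifts and turns the commanded pose from where the row before left it, along the tool's axes as they then stand; what a row does not reach is not made up. A row lasts 1/8 s, in which the tool goes at most 62.5 mm and 10.7 degrees, less where a joint would pass 70% of its speed; a pose out of reach is approached as far as the arm can. A call is refused whole if a number of a shift passes 1 or a number of a turn 10.7, either way. A call with a gripper value outside its range is refused whole. The fingers move at their own pace and stop on an object; FORCE is the grip in N (left out, the last holds). Time passes only in rows, so rows that do not move let the fingers close, or fill a call up. It gives the time, the measured TCP pose, the force and the opening at its end, in the units of the state.
- bot.observe(): the state, without advancing time (a new reading comes with each control period).
- bot.snapshot(name): name is "side" or "top"; returns a dict with "image" (480x640x3 uint8, blue, green, red), "fx", "fy", "cx", "cy" (pixels), "rvec" (rotation vector, rad) and "tvec" (3), from world to camera coordinates, as OpenCV has them. Camera axes: x right, y down, z forward; pixel columns grow to the right and rows downward; lengths in mm; the calibration is good to about 2 mm. A picture is of the moment at which its call begins. There is no depth.
- bot.job_done(): hands the job in, once; it reports no verdict.
The state is a dict: "time_s": time; "q": joint angles; "joint_vel": joint speeds; "tau": joint torques, N m; "position": TCP position; "orientation": TCP orientation; "contact_force": force on the tool from outside, world axes, zero at the start; "moment": the same for the moment, N m; "grip_width": opening from 0.0 (shut) to 1.0 (fully open).
Only numpy, scipy, OpenCV 4.12 (cv2) and the standard library are available. Lean on these libraries where they do the work, as an engineer would, in place of code of your own. Each camera call takes 0.05 s, during which the arm holds its last target.

## Working session

There is one attempt and no reset: what is moved stays moved. The work goes in short steps, Python scripts to look and compute and a shell command to move; the robot and the scene stay as the last step left them, time stands still between calls to the robot, and variables do not carry over. Pictures are saved under pics/ and viewed, and the job is handed in when it is done.

```bash
ls; mkdir -p pics
python3 - <<'E'
from rig import bot
import cv2,numpy as np
for n in ("side","top"):
    s=bot.snapshot(n); cv2.imwrite(f"pics/{n}0.png",s["image"]); np.savez(f"{n}0.npz",**s)
    R=cv2.Rodrigues(np.array(s["rvec"]))[0]; print(n,s["fx"],s["cx"],s["cy"],(-R.T@np.array(s["tvec"]).ravel()).round(), R.round(2).tolist())
print(bot.observe())
E
```

```text
pics
side 561.0319276675643 313.9741036139575 228.9223392078063 [ 137.  936. 1036.] [[-0.91, -0.4, 0.0], [-0.26, 0.58, -0.77], [0.31, -0.71, -0.63]]
top 579.7816839053851 324.4904120686217 234.47353372877913 [ 476.  -35. 1473.] [[0.01, -1.0, -0.01], [-1.0, -0.01, -0.07], [0.07, 0.01, -1.0]]
{'time_s': 0.1, 'q': array([-8.17388095e-01,  2.55686313e-01,  1.07130177e-01, -3.98150742e-04,
       -1.42392511e+00, -2.84622477e-01]), 'joint_vel': array([-1.20737108e-03, -7.37712732e-05,  3.56804656e-03,  1.07633734e-03,
        6.47341182e-04, -4.02795661e-05]), 'tau': array([-3.40417115e-03, -3.87607777e+01,  2.38473129e+01,  5.37783936e+00,
       -3.76824828e-03,  9.56630061e-06]), 'position': array([ 248.35756285, -490.271103  ,  252.48918943]), 'orientation': array([-2.32223922e-01,  9.72661967e-01,  8.29184567e-04, -2.46904481e-04]), 'contact_force': array([-0.57729781, -0.09259995, -0.13637558]), 'moment': array([ 0.00056877,  0.03351361, -0.05497985]), 'grip_width': 0.9982254945224521}
```

View pics/side0.png

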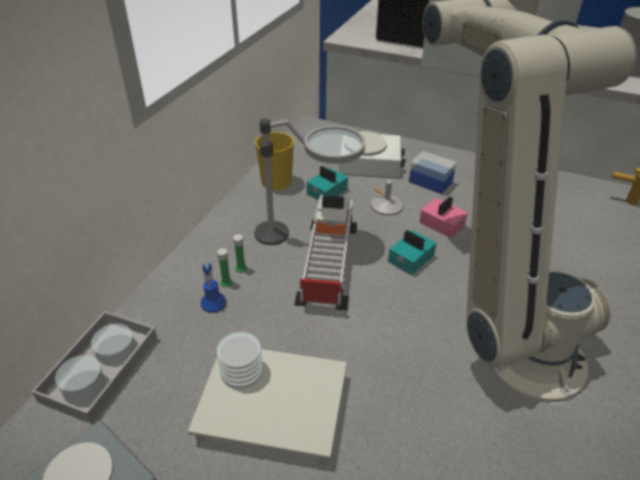

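View pics/top0.png

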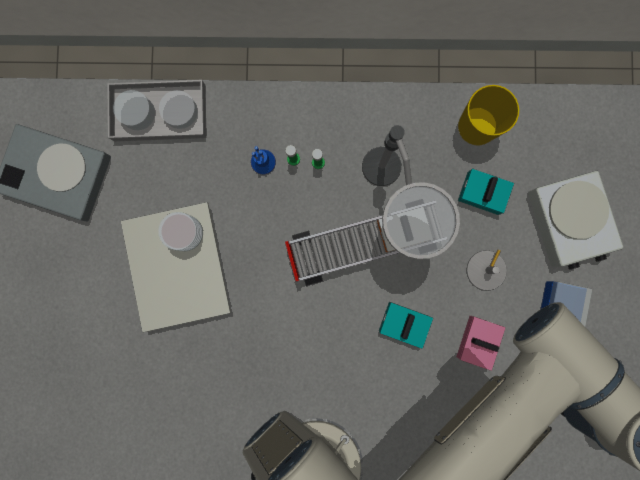

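Run:
```python
import cv2
a=cv2.imread("pics/side0.png");b=cv2.imread("pics/top0.png")
def z(im,x,y,w,h,k,n):
    c=cv2.resize(im[y:y+h,x:x+w],None,fx=k,fy=k,interpolation=cv2.INTER_CUBIC)
    for i in range(0,w,20): cv2.putText(c,str(x+i),(i*k,8),0,.3,(0,0,255)); cv2.line(c,(i*k,0),(i*k,h*k),(0,0,255) if i%100==0 else (120,120,120),1) if 0 else cv2.line(c,(i*k,10),(i*k,18),(0,0,255),1)
    for i in range(0,h,20): cv2.putText(c,str(y+i),(0,i*k),0,.3,(255,0,0)); cv2.line(c,(20,i*k),(28,i*k),(255,0,0),1)
    cv2.imwrite("pics/"+n,c)
z(a,280,120,130,190,3,"s_track.png")
z(b,280,170,200,120,4,"t_track.png")
z(b,110,190,130,150,4,"t_shelf.png")
z(a,180,320,180,150,4,"s_shelf.png")
```

```text
(no output)
```

View pics/s_track.png

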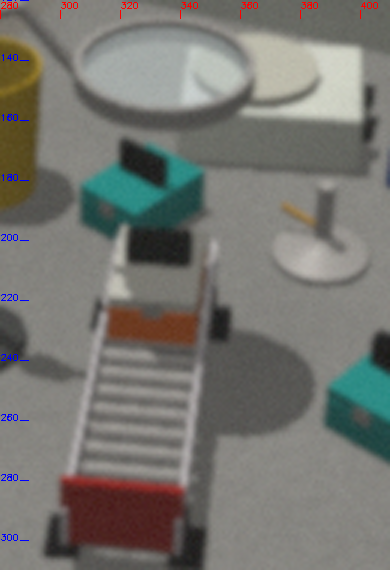

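View pics/t_track.png

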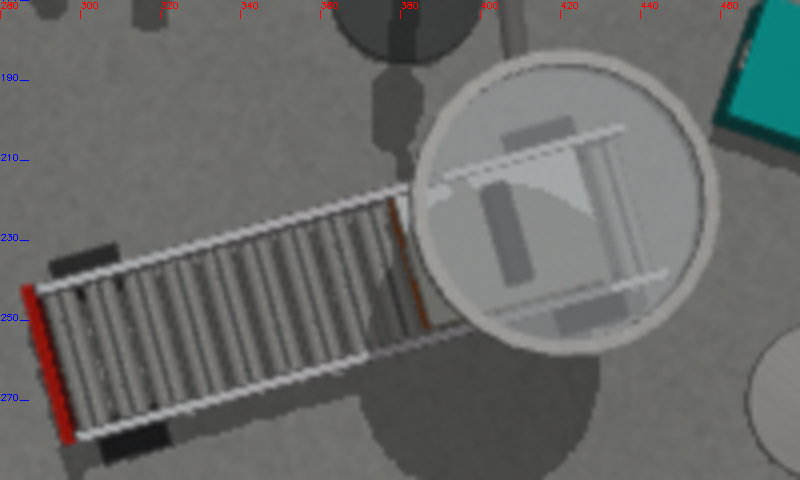

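View pics/t_shelf.png

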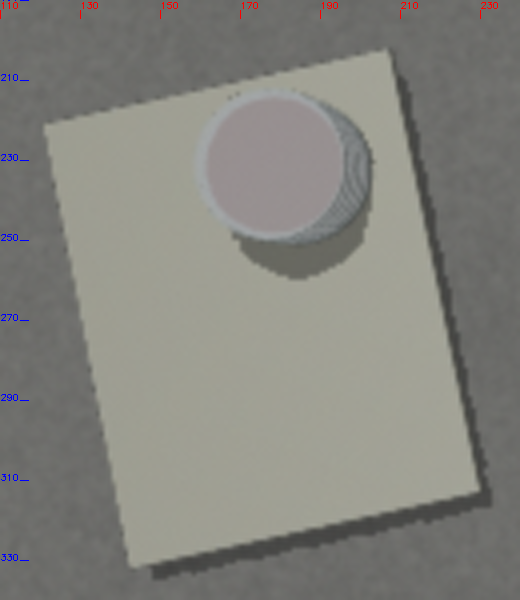

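View pics/s_shelf.png

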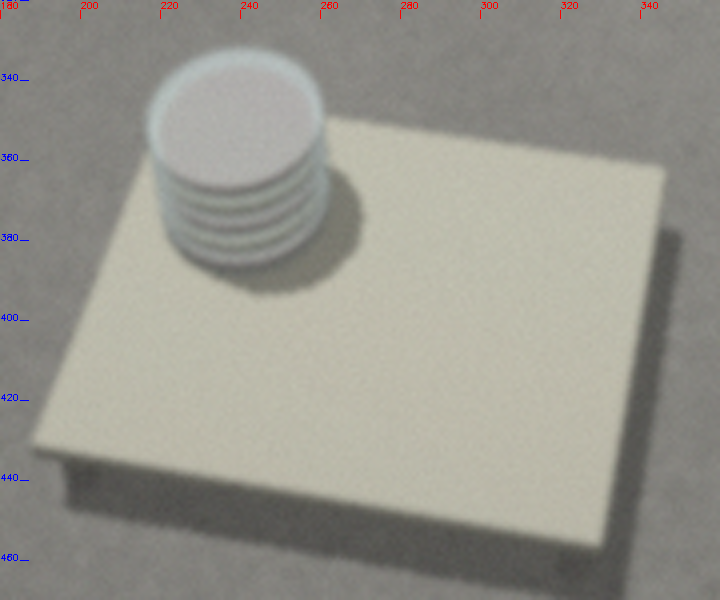

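```bash
cat > h.py <<'E'
import cv2,numpy as np
def load(n):
    s=np.load(n,allow_pickle=True); K=np.array([[s["fx"],0,s["cx"]],[0,s["fy"],s["cy"]],[0,0,1]],float)
    return K,np.hstack([cv2.Rodrigues(s["rvec"].astype(float))[0],s["tvec"].reshape(3,1)])
def P(n): K,E=load(n); return K@E
def tri(pt,ps,t="top0.npz",s="side0.npz"):
    X=cv2.triangulatePoints(P(t),P(s),np.array(pt,float).reshape(2,1),np.array(ps,float).reshape(2,1)).ravel(); return X[:3]/X[3]
def plane(n,p,z):
    K,E=load(n); R,t=E[:,:3],E[:,3]; d=R.T@np.linalg.solve(K,[p[0],p[1],1]); c=-R.T@t
    return c+d*(z-c[2])/d[2]
def proj(n,X): x=P(n)@np.append(X,1); return x[:2]/x[2]
E
python3 - <<'E'
from h import *
np.set_printoptions(precision=1,suppress=True)
T="top0.npz";S="side0.npz"
for a,b,n in [((121.3,221.3),(188,431.7),"shelf far+y"),((142.8,332),(330.5,456.8),"near+y"),((230.5,313),(346,362),"near-y"),
 ((285,241.5),(300.5,280),"stop far"),((295.5,281),(342,283),"stop near"),((406.7,228),(333.5,198),"handle top c")]:
    print(n,tri(a,b))
for p in [(121.3,221.3),(142.8,332),(230.5,313),(207,202.3)]: print("shelf",plane(T,p,50))
for p in [(285.5,241.5),(295.8,280.5),(289,241),(299,280)]: print("stop",plane(T,p,105))
for p in [(400.5,216),(405.5,215),(413,260),(407.5,261.5)]: print("handle",plane(T,p,150))
# guides ends: 
for p in [(435,202),(446,238),(290.5,242),(300,279)]: print("guide",plane(T,p,75))
for p in [(378,219),(387,251.5)]: print("lid front",plane(T,p,115))
E
```

```text
shelf far+y [597.1 489.3  42.3]
near+y [325.  425.5  43.4]
near-y [375.8 211.5  44.3]
stop far [548.5  75.9 101.9]
stop near [454.8  48.8 105.3]
handle top c [ 581.  -206.4  144.5]
shelf [596.2 486.4  50. ]
shelf [325.7 423.4  50. ]
shelf [375.1 210.1  50. ]
shelf [646.2 275.2  50. ]
stop [548.8  74.6 105. ]
stop [457.3  48.6 105. ]
stop [550.1  66.3 105. ]
stop [458.5  41.1 105. ]
handle [ 608.4 -191.2  150. ]
handle [ 610.9 -202.6  150. ]
handle [ 508.3 -220.2  150. ]
handle [ 504.7 -207.7  150. ]
guide [ 651.1 -283.2   75. ]
guide [ 564.2 -309.8   75. ]
guide [549.4  64.9  75. ]
guide [460.6  40.4  75. ]
lid front [ 604.2 -142.6  115. ]
lid front [ 528.1 -164.3  115. ]
```

```bash
python3 -m handwheel '[-1,0.57,0,0,0,0,85, -1,0.57,0,0,0,0,85, -1,0.57,0,0,0,0,85, -1,0.57,0,0,0,0,85, -1,0.57,0,0,0,0,85, -1,0.57,0,0,0,0,85, -1,0.57,0,0,0,0,85, -1,0.57,0,0,0,0,85]' 60
cat >> h.py <<'E'
from scipy.spatial.transform import Rotation as Rn
ex=np.array([.9598,.2807,0]);ey=np.array([-.2807,.9598,0]);T0=np.array([554.9,-119.1,0])
def track(x,y,z): return T0+x*ex+y*ey+np.array([0,0,z])
def tool(tilt,yaw=16.3):
    """tool y along yaw+90deg, z pointing ahead/down, tilt deg from vertical"""
    a=np.radians(yaw);t=np.radians(tilt);f=np.array([np.cos(a),np.sin(a),0])
    z=np.sin(t)*f+np.array([0,0,-np.cos(t)]); y=np.array([-np.sin(a),np.cos(a),0]); return np.c_[np.cross(y,z),y,z]
def delta(o,pos,Rt=None):
    R=Rn.from_quat(o["orientation"]).as_matrix(); print("pos",o["position"].round(1),"tilt",round(np.degrees(np.arccos(-R[2,2])),1),"F",o["contact_force"].round(1),"grip",round(o["grip_width"],3),"t",o["time_s"],"q",o["q"].round(2))
    if Rt is not None: print("rotvec tool deg",np.degrees(Rn.from_matrix(R.T@Rt).as_rotvec()).round(2))
    print("shift units",(R.T@(np.array(pos)-o["position"])/30).round(3), "in target axes", (Rt.T@(np.array(pos)-o["position"])/30).round(3) if Rt is not None else "")
E
python3 - <<'E'
from rig import bot
from h import *
delta(bot.observe(),[400,-260,260],tool(60))
E
```

```text
time_s: 1.1
position: [401.1, -259.0, 252.9]
orientation: [-0.232, 0.973, 0.0, -0.0]
contact_force: [0.2, -0.5, 0.4]
grip_width: 0.995
pos [ 401.1 -259.   252.9] tilt 0.0 F [ 0.2 -0.5  0.4] grip 0.995 t 1.1 q [-0.24  0.11 -0.07 -0.   -1.39 -0.86]
rotvec tool deg [  5.56 -59.85   9.56]
shift units [ 0.048 -0.012 -0.236] in target axes [-0.182 -0.021 -0.157]
```

```bash
python3 -m handwheel '[0,0,0,0.8,-8.5,1.36,85, 0,0,0,0.8,-8.5,1.36,85, 0,0,0,0.8,-8.5,1.36,85, 0,0,0,0.8,-8.5,1.36,85, 0,0,0,0.8,-8.5,1.36,85, 0,0,0,0.8,-8.5,1.36,85, 0,0,0,0.8,-8.5,1.36,85, 0,0,0,0,0,0,85]'
python3 - <<'E'
from rig import bot
from h import *
Rt=tool(60);g=track(-8,-91,140)-3*Rt[:,2]
for b in (120,70,0): delta(bot.observe(),g-b*Rt[:,2],Rt)
s=bot.snapshot("side");cv2.imwrite("pics/s1.png",s["image"])
E
```

```text
time_s: 2.1
position: [398.9, -261.4, 251.1]
orientation: [-0.12, 0.859, 0.071, 0.492]
contact_force: [-0.4, -0.6, 0.3]
grip_width: 0.998
pos [ 398.9 -261.4  251.1] tilt 59.6 F [-0.4 -0.6  0.3] grip 0.998 t 2.1 q [-1.05  0.02 -0.27 -1.1  -1.22  0.13]
rotvec tool deg [-0.17 -0.38 -0.34]
shift units [0.159 0.067 2.997] in target axes [0.179 0.059 2.996]
pos [ 398.9 -261.4  251.1] tilt 59.6 F [-0.4 -0.6  0.3] grip 0.998 t 2.1 q [-1.05  0.02 -0.27 -1.1  -1.22  0.13]
rotvec tool deg [-0.17 -0.38 -0.34]
shift units [0.148 0.072 4.663] in target axes [0.179 0.059 4.662]
pos [ 398.9 -261.4  251.1] tilt 59.6 F [-0.4 -0.6  0.3] grip 0.998 t 2.1 q [-1.05  0.02 -0.27 -1.1  -1.22  0.13]
rotvec tool deg [-0.17 -0.38 -0.34]
shift units [0.132 0.079 6.997] in target axes [0.179 0.059 6.996]
```

View pics/s1.png

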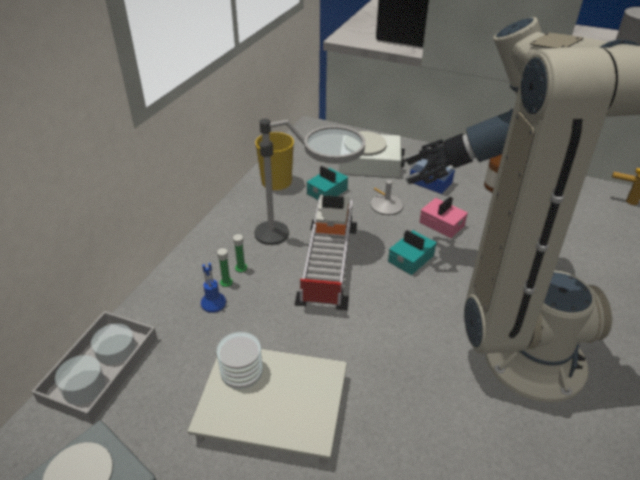

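```bash
python3 -m handwheel '[0.03,0.01,0.7,0,-0.4,-0.3,60, 0.03,0.01,0.7,0,0,0,60, 0.03,0.01,0.7,0,0,0,60, 0.03,0.01,0.7,0,0,0,60, 0.03,0.01,0.7,0,0,0,60, 0.03,0.01,0.6,0,0,0,60, 0,0,0.4,0,0,0,60, 0,0,0,0,0,0,60]'
python3 - <<'E'
from rig import bot
from h import *
Rt=tool(60);g=track(-8,-91,140)-3*Rt[:,2]
delta(bot.observe(),g,Rt)
for n in("side","top"):
    s=bot.snapshot(n);i=s["image"]; c=i[110:250,260:470] if n=="side" else i[160:320,350:510]
    cv2.imwrite(f"pics/{n}2.png",cv2.resize(c,None,fx=3.5,fy=3.5,interpolation=2))
E
```

```text
time_s: 3.15
position: [510.5, -225.9, 180.9]
orientation: [-0.126, 0.857, 0.069, 0.496]
contact_force: [-0.2, -0.4, -0.7]
grip_width: 0.704
pos [ 510.5 -225.9  180.9] tilt 60.1 F [-0.2 -0.4 -0.7] grip 0.704 t 3.15 q [-0.8   0.17 -0.3  -1.24 -0.95  0.23]
rotvec tool deg [0.04 0.05 0.44]
shift units [ 0.106 -0.034  2.447] in target axes [ 0.104 -0.033  2.447]
```

View pics/side2.png

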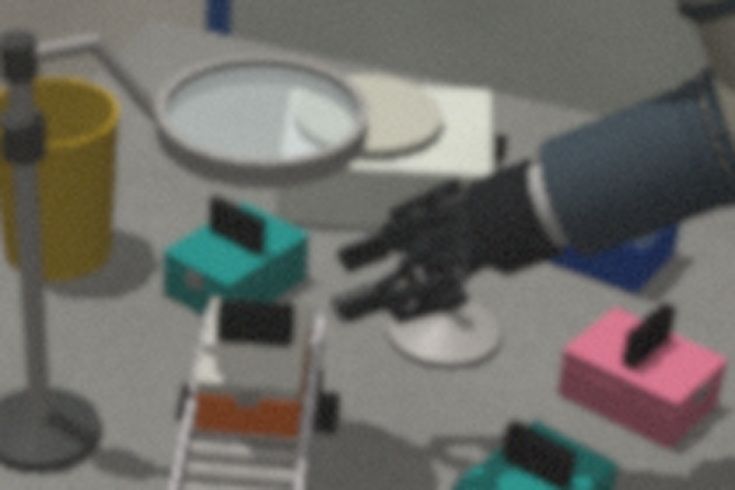

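View pics/top2.png

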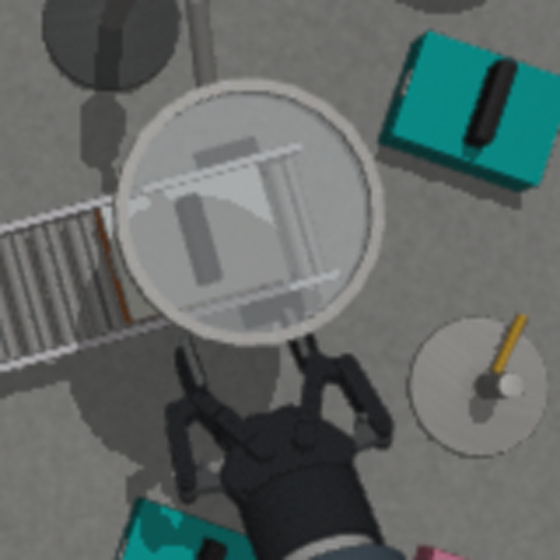

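Run:
```python
from rig import bot
from h import *
o=bot.observe();R=Rn.from_quat(o["orientation"]).as_matrix()
p=o["position"]
print("tip mid px crop",(proj("top0.npz",p+22*R[:,2])-[350,160])*3.5,(proj("side0.npz",p+22*R[:,2])-[260,110])*3.5)
for s in(1,-1):print("pad tips",(proj("top0.npz",p+22*R[:,2]+s*30*R[:,1])-[350,160])*3.5,(proj("side0.npz",p+22*R[:,2]+s*30*R[:,1])-[260,110])*3.5)
for x in(-30,0,30): print("handle pred",(proj("top0.npz",track(x,-91,150))-[350,160])*3.5,(proj("side0.npz",track(x,-91,150))-[260,110])*3.5)
for q in[(406.6,228.6),(403.8,217),(410,241)]:
    X=plane("top0.npz",q,150);print(X,"trk",(X-T0)@ex,(X-T0)@ey)
```

```text
tip mid px crop [226.83856708 318.11146163] [329.0246269  286.41265109]
pad tips [181.76454711 330.77523247] [326.09264623 309.77071998]
pad tips [271.91370064 305.44737792] [331.86775393 263.7624483 ]
handle pred [212.62486188 283.25576517] [296.18360298 305.3544095 ]
handle pred [199.90076629 239.02728509] [257.25984989 302.25949725]
handle pred [187.21523886 194.93286654] [218.48965038 299.17679438]
[ 579.7257517  -205.27208539  150.        ] trk -0.36074788137097724 -89.67655605667103
[ 606.2492868  -198.74468809  150.        ] trk 26.928781526308022 -90.8567164291017
[ 551.46683761 -213.1560928   150.        ] trk -29.69669450590807 -89.31134918389185
```

```bash
python3 -m handwheel '[0.05,0,0.4,0,0,0.4,60, 0.05,0,0.4,0,0,0,60, 0,0,0.4,0,0,0,60, 0,0,0.4,0,0,0,60, 0,0,0.4,0,0,0,60, 0,0,0.3,0,0,0,60, 0,0,0.15,0,0,0,60, 0,0,0,0,0,0,60]'
python3 - <<'E'
from rig import bot
from h import *
Rt=tool(60);g=track(-8,-90.5,140)-3*Rt[:,2]
delta(bot.observe(),g,Rt)
for n in("side","top"):
    s=bot.snapshot(n);i=s["image"]; c=i[110:250,260:470] if n=="side" else i[160:320,350:510]
    cv2.imwrite(f"pics/{n}3.png",cv2.resize(c,None,fx=3.5,fy=3.5,interpolation=2))
E
```

```text
time_s: 4.25
position: [569.8, -209.0, 141.7]
orientation: [-0.123, 0.857, 0.071, 0.496]
contact_force: [-0.3, -0.0, -0.3]
grip_width: 0.701
pos [ 569.8 -209.   141.7] tilt 60.1 F [-0.3 -0.  -0.3] grip 0.701 t 4.25 q [-0.7   0.28 -0.27 -1.33 -0.84  0.3 ]
rotvec tool deg [-0.03  0.08  0.  ]
shift units [ 0.001 -0.001  0.013] in target axes [ 0.001 -0.001  0.013]
```

View pics/side3.png

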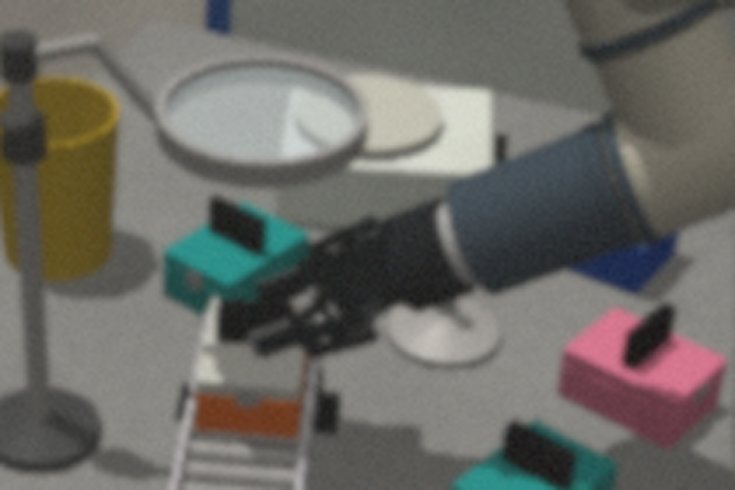

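View pics/top3.png

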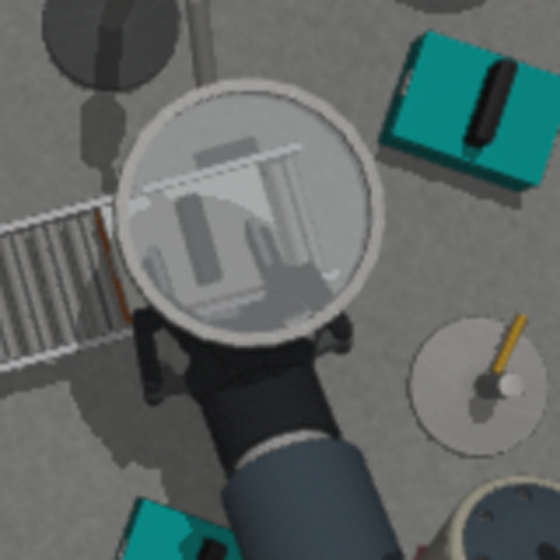

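```bash
python3 -m handwheel '[-0.08,0,-0.05,0,0,0,20, 0,0,0,0,0,0,20, 0,0,0,0,0,0,20, 0,0,0,0,0,0,20, 0,0.08,0,0,0,0,20, 0,0.1,0,0,0,0,20, 0,0.2,0,0,0,0,20, 0,0.3,0,0,0,0,20]' 20
python3 - <<'E'
from rig import bot
from h import *
Rt=tool(60);g=track(-8,125,142)-3*Rt[:,2]
delta(bot.observe(),g,Rt)
for n in("side","top"):
    s=bot.snapshot(n);i=s["image"]; c=i[110:250,260:470] if n=="side" else i[160:320,350:510]
    cv2.imwrite(f"pics/{n}4.png",cv2.resize(c,None,fx=3.5,fy=3.5,interpolation=2))
E
```

```text
time_s: 5.35
position: [563.8, -189.2, 144.7]
orientation: [-0.122, 0.857, 0.071, 0.496]
contact_force: [-0.1, 0.1, 0.5]
grip_width: 0.234
pos [ 563.8 -189.2  144.7] tilt 60.1 F [-0.1  0.1  0.5] grip 0.234 t 5.35 q [-0.68  0.25 -0.31 -1.34 -0.82  0.3 ]
rotvec tool deg [-0.06  0.09  0.  ]
shift units [0.027 6.492 0.028] in target axes [0.027 6.492 0.035]
```

View pics/side4.png

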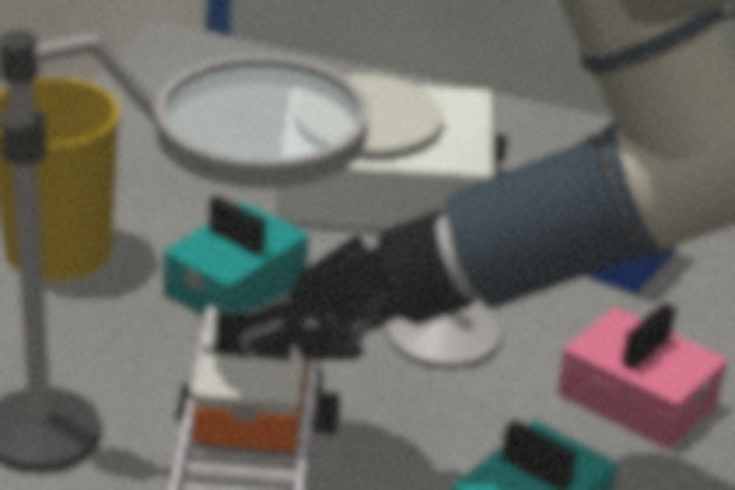

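View pics/top4.png

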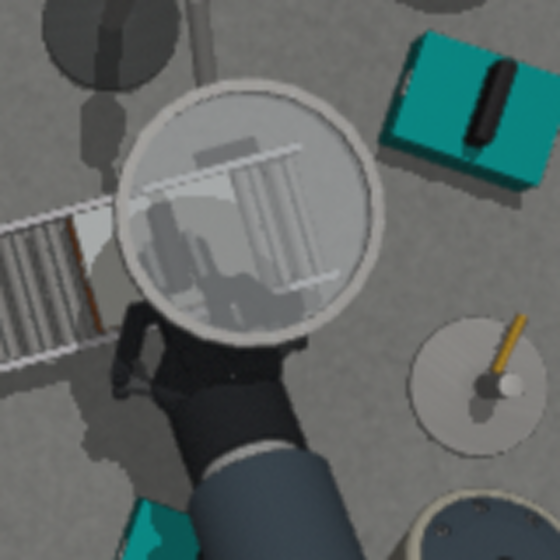

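```bash
python3 -m handwheel '[0,0.4,0,0,0,0,20, 0,0.5,0,0,0,0,20, 0,0.5,0,0,0,0,20, 0,0.5,0,0,0,0,20, 0,0.5,0,0,0,0,20, 0,0.5,0,0,0,0,20, 0,0.4,0,0,0,0,20, 0,0.35,0,0,0,0,20]'
python3 - <<'E'
from rig import bot
from h import *
Rt=tool(60);g=track(-8,125,142)-3*Rt[:,2]
delta(bot.observe(),g,Rt)
E
```

```text
time_s: 6.45
position: [533.0, -83.7, 144.7]
orientation: [-0.123, 0.857, 0.071, 0.496]
contact_force: [-0.8, 0.1, 0.3]
grip_width: 0.231
pos [533.  -83.7 144.7] tilt 60.1 F [-0.8  0.1  0.3] grip 0.231 t 6.45 q [-0.52  0.1  -0.49 -1.45 -0.68  0.33]
rotvec tool deg [-0.04  0.09  0.01]
shift units [0.026 2.829 0.03 ] in target axes [0.026 2.829 0.033]
```

```bash
python3 -m handwheel '[0,0.35,0,0,0,0,20, 0,0.35,0,0,0,0,20, 0,0.3,0,0,0,0,20, 0,0.3,0,0,0,0,20, 0,0.25,0,0,0,0,20, 0,0.25,0,0,0,0,20, 0,0.2,0,0,0,0,20, 0,0.2,0,0,0,0,20]'
python3 -m handwheel '[0,0.15,0,0,0,0,20, 0,0.15,0,0,0,0,20, 0,0.1,0,0,0,0,20, 0,0.1,0,0,0,0,20, 0,0.08,0,0,0,0,20, 0,0.05,0,0,0,0,20, 0,0.03,0,0,0,0,20, 0,0,0,0,0,0,20]'
python3 - <<'E'
from rig import bot
from h import *
Rt=tool(60);g=track(-8,125,142)-3*Rt[:,2]
delta(bot.observe(),g,Rt)
for n in("side","top"):
    s=bot.snapshot(n);i=s["image"]; c=i[170:310,260:470] if n=="side" else i[180:330,260:460]
    cv2.imwrite(f"pics/{n}5.png",cv2.resize(c,None,fx=3.5,fy=3.5,interpolation=2))
delta(bot.observe(),g,Rt)
E
```

```text
time_s: 7.45
position: [514.7, -20.8, 144.6]
orientation: [-0.123, 0.857, 0.071, 0.496]
contact_force: [-0.5, -0.7, -0.8]
grip_width: 0.236
time_s: 8.45
position: [509.3, -2.0, 144.6]
orientation: [-0.123, 0.857, 0.071, 0.496]
contact_force: [-0.6, 0.0, 0.5]
grip_width: 0.23
pos [509.3  -2.  144.6] tilt 60.1 F [-0.6  0.   0.5] grip 0.23 t 8.45 q [-0.34 -0.   -0.61 -1.55 -0.53  0.32]
rotvec tool deg [-0.04  0.09  0.  ]
shift units [ 0.027 -0.006  0.029] in target axes [ 0.027 -0.006  0.029]
pos [509.3  -2.1 144.6] tilt 60.1 F [ 0.4 -0.3  0.4] grip 0.233 t 8.55 q [-0.34 -0.   -0.61 -1.55 -0.53  0.32]
rotvec tool deg [-0.05  0.09  0.  ]
shift units [ 0.026 -0.004  0.029] in target axes [ 0.026 -0.004  0.029]
```

View pics/side5.png

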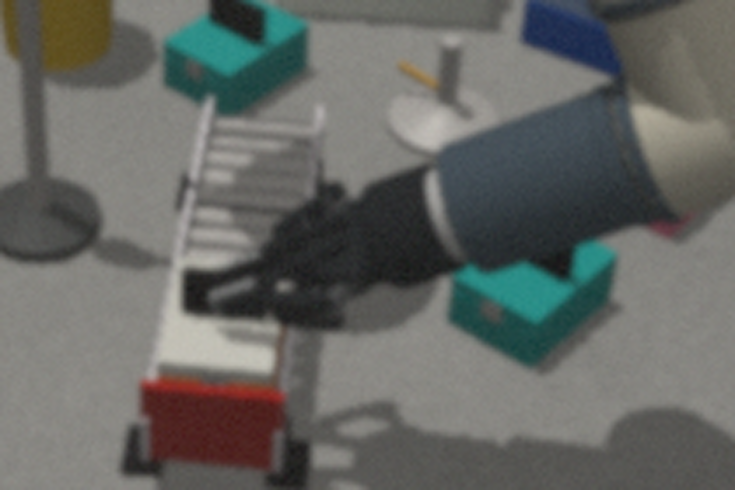

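View pics/top5.png

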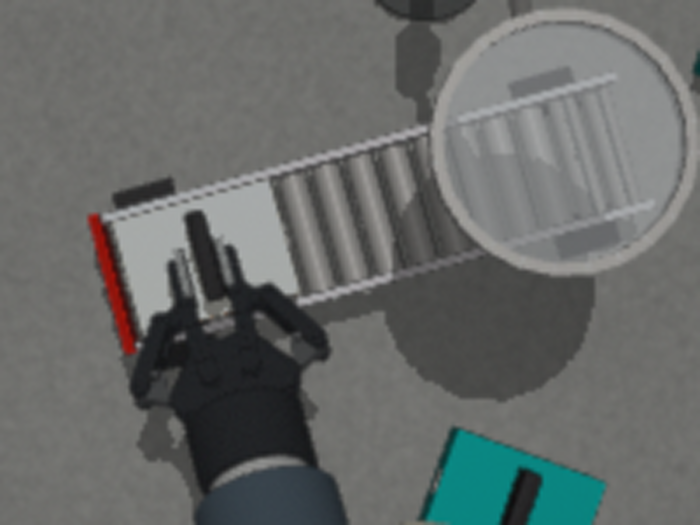

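```bash
python3 -m handwheel '[0,0.04,0,0,0,0,20, 0,0.04,0,0,0,0,20, 0,0.04,0,0,0,0,20, 0,0.04,0,0,0,0,20, 0,0.04,0,0,0,0,20, 0,0,0,0,0,0,20, 0,0,0,0,0,0,20, 0,0,0,0,0,0,20]'
python3 - <<'E'
from rig import bot
from h import *
Rt=tool(60);g=track(-8,125,142)-3*Rt[:,2]
for n in("side","top"):
    s=bot.snapshot(n);np.savez(f"{n}6.npz",**s);i=s["image"]; c=i[170:310,260:470] if n=="side" else i[210:290,270:370]
    k=3.5 if n=="side" else 6
    cv2.imwrite(f"pics/{n}6.png",cv2.resize(c,None,fx=k,fy=k,interpolation=2))
delta(bot.observe(),g,Rt)
E
```

```text
time_s: 9.55
position: [507.6, 3.6, 144.6]
orientation: [-0.123, 0.857, 0.071, 0.496]
contact_force: [0.5, -0.7, -0.4]
grip_width: 0.231
pos [507.6   3.7 144.6] tilt 60.1 F [ 0.  -0.7 -0.3] grip 0.236 t 9.65 q [-0.33 -0.01 -0.61 -1.56 -0.52  0.32]
rotvec tool deg [-0.05  0.09  0.  ]
shift units [ 0.026 -0.204  0.03 ] in target axes [ 0.026 -0.204  0.029]
```

View pics/top6.png

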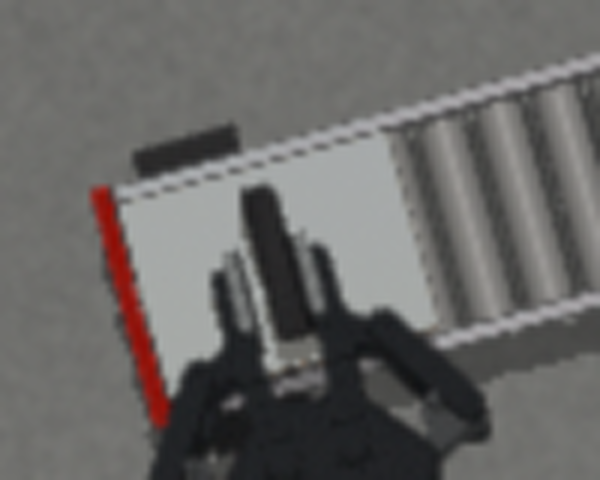

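Run:
```python
from h import *
for q,z in[((315.8,253.8),150),((289.8,243.5),115),((297.5,274),115),((334.5,231.7),115),((342.3,263.5),115)]:
    X=plane("top0.npz",q,z);print(X.round(1),"trk",round((X-T0)@ex,1),round((X-T0)@ey,1))
```

```text
[519.3   1.3 150. ] trk -0.4 125.5
[543.7  63.6 115. ] trk 40.6 178.5
[472.6  44.3 115. ] trk -33.1 179.9
[572.9 -40.9 115. ] trk 39.2 70.0
[498.6 -60.1 115. ] trk -37.5 72.4
```

```bash
python3 -m handwheel '[0,0,0,0,0,0,45, 0,0,0,0,0,0,45, 0,0,-0.4,0,0,0,45, 0,0,-0.7,0,0,0,45, 0,0,-0.8,0,0,0,60, 0,0,-0.8,0,0,0,60, 0,0,-0.8,0,0,0,60, 0,0,-0.5,0,0,0,60]'
python3 -m handwheel '[0,0,0,0,8.6,0,60, 0,0,0,0,8.6,0,60, 0,0,0,0,8.6,0,60, 0,0,0,0,8.6,0,60, 0,0,0,0,8.6,0,60, 0,0,0,0,8.6,0,60, 0,0,0,0,8.5,0,60, 0,0,0,0,0,0,60]'
python3 - <<'E'
from rig import bot
from h import *
Rt=tool(0)
delta(bot.observe(),track(0,125.3,230),Rt)
s=bot.snapshot("top");cv2.imwrite("pics/top7.png",s["image"])
E
```

```text
time_s: 10.65
position: [407.0, -25.5, 205.2]
orientation: [-0.123, 0.857, 0.07, 0.496]
contact_force: [-0.3, -0.4, 0.9]
grip_width: 0.702
time_s: 11.65
position: [353.8, -68.9, 145.8]
orientation: [-0.116, 0.988, 0.035, 0.096]
contact_force: [-0.6, -0.3, -0.1]
grip_width: 0.703
pos [353.8 -68.9 145.8] tilt 11.7 F [-0.6 -0.3 -0.1] grip 0.703 t 11.65 q [ 0.19 -0.17 -0.62 -0.07 -0.93 -1.49]
rotvec tool deg [ 2.46 11.47 -2.86]
shift units [-6.355  1.09  -1.531] in target axes [-5.964  0.688 -2.808]
```

View pics/top7.png

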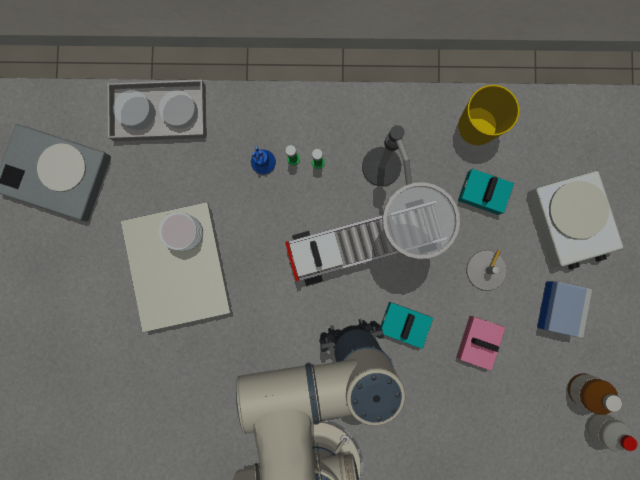

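```bash
python3 -m handwheel '[0,0,-0.6,0,0,0,60, 0,0,-0.6,0,0,0,60, 0,0,-0.6,0,0,0,60, 0,0,-0.6,0.6,2.9,-0.7,60, 0,0,-0.5,0.6,2.9,-0.7,60, 0,0,0,0.6,2.9,-0.7,60, 0,0,0,0.6,2.9,-0.7,60, 0,0,0,0,0,0,60]'
python3 - <<'E'
from rig import bot
from h import *
Rt=tool(0)
delta(bot.observe(),track(0,125.3,230),Rt)
E
```

```text
time_s: 12.7
position: [336.3, -77.0, 230.3]
orientation: [-0.141, 0.99, 0.001, -0.0]
contact_force: [-0.6, -0.5, -0.6]
grip_width: 0.702
pos [336.3 -77.  230.3] tilt 0.1 F [-0.6 -0.5 -0.6] grip 0.702 t 12.7 q [ 0.24 -0.16 -0.39 -0.   -1.34 -1.52]
rotvec tool deg [ 0.11 -0.04 -0.09]
shift units [-6.6    0.793  0.007] in target axes [-6.601  0.783  0.009]
```

```bash
python3 -m handwheel '[-0.8,0.1,0,0,0,0,60, -0.9,0.1,0,0,0,0,60, -0.9,0.1,0,0,0,0,60, -0.9,0.1,0,0,0,0,60, -0.9,0.1,0,0,0,0,60, -0.9,0.1,0,0,0,0,60, -0.8,0.1,0,0,0,0,60, -0.5,0.08,0,0,0,0,60]'
python3 - <<'E'
from rig import bot
from h import *
Rt=tool(0)
delta(bot.observe(),track(0,125.3,143),Rt)
E
```

```text
time_s: 13.7
position: [520.5, 0.7, 230.6]
orientation: [-0.141, 0.99, 0.001, -0.0]
contact_force: [-0.7, -0.4, -0.2]
grip_width: 0.706
pos [520.5   0.7 230.6] tilt 0.1 F [-0.7 -0.4 -0.2] grip 0.706 t 13.7 q [ 0.3   0.21 -0.01 -0.   -1.35 -1.59]
rotvec tool deg [ 0.11 -0.   -0.12]
shift units [0.022 0.017 2.921] in target axes [0.022 0.023 2.92 ]
```

```bash
python3 -m handwheel '[0.02,0.02,0.4,0,0,0,60, 0,0,0.5,0,0,0,60, 0,0,0.5,0,0,0,60, 0,0,0.5,0,0,0,60, 0,0,0.4,0,0,0,60, 0,0,0.35,0,0,0,60, 0,0,0.25,0,0,0,60, 0,0,0,0,0,0,60]'
python3 - <<'E'
from rig import bot
from h import *
Rt=tool(0)
delta(bot.observe(),track(0,125.3,143),Rt)
for n in("side","top"):
    s=bot.snapshot(n);i=s["image"]; c=i[170:310,260:470] if n=="side" else i[180:330,260:460]
    cv2.imwrite(f"pics/{n}8.png",cv2.resize(c,None,fx=3.5,fy=3.5,interpolation=2))
E
```

```text
time_s: 14.7
position: [519.3, 1.0, 143.3]
orientation: [-0.141, 0.99, 0.0, -0.001]
contact_force: [-0.7, 0.2, -0.2]
grip_width: 0.701
pos [519.3   1.  143.3] tilt 0.1 F [-0.7  0.2 -0.2] grip 0.701 t 14.7 q [ 0.3   0.26 -0.17 -0.   -1.14 -1.59]
rotvec tool deg [ 0.07 -0.1  -0.1 ]
shift units [-0.015  0.001  0.009] in target axes [-0.015  0.001  0.009]
```

View pics/side8.png

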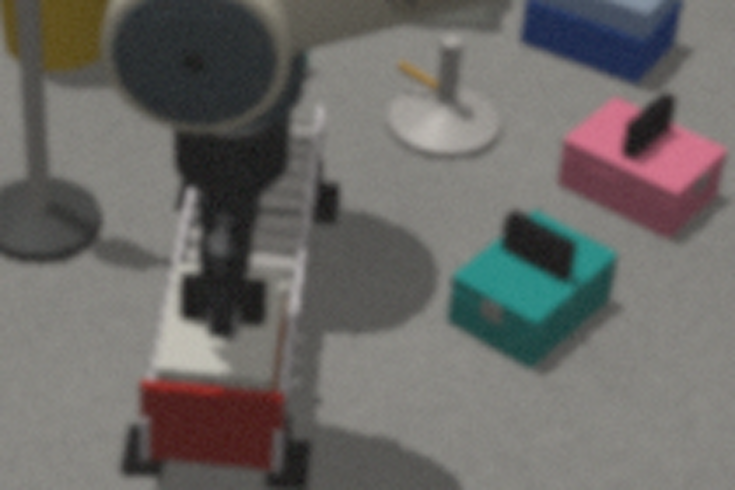

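View pics/top8.png

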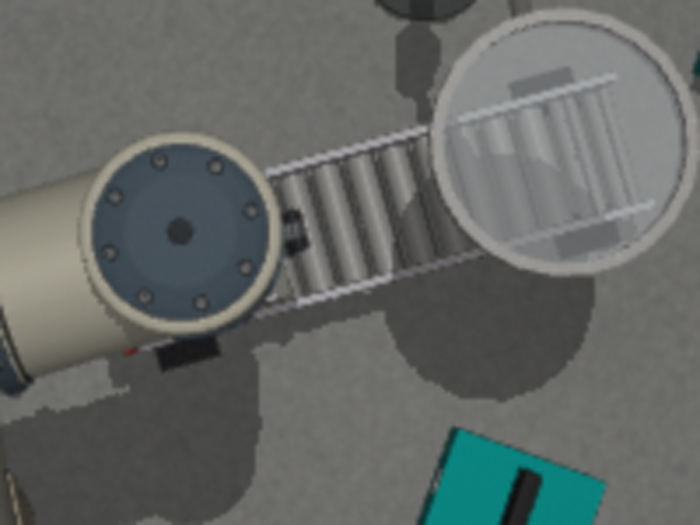

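```bash
python3 -m handwheel '[0,0,0,0,0,0,5, 0,0,0,0,0,0,5, 0,0,0,0,0,0,5, 0,0,0,0,0,0,5, 0,0,0,0,0,0,5, 0,0,0,0,0,0,5, 0,0,0,0,0,0,5, 0,0,0,0,0,0,5]' 70
python3 -m handwheel '[0,0,-0.1,0,0,0,5, 0,0,-0.2,0,0,0,5, 0,0,-0.3,0,0,0,5, 0,0,-0.4,0,0,0,5, 0,0,-0.5,0,0,0,5, 0,0,-0.5,0,0,0,5, 0,0,-0.5,0,0,0,5, 0,0,-0.3,0,0,0,5]'
python3 - <<'E'
from rig import bot
from h import *
a=np.radians(13.2);sx=np.array([np.cos(a),np.sin(a),0]);C=np.array([485.8,348.8,0])
p=C-65*sx; print("place",p)
Rt=tool(0,13.2)
delta(bot.observe(),p+[0,0,220],Rt)
for n in("side","top"):
    s=bot.snapshot(n);i=s["image"]; cv2.imwrite(f"pics/{n}9.png",i)
E
```

```text
time_s: 15.8
position: [519.8, 1.0, 144.2]
orientation: [-0.141, 0.99, 0.0, -0.0]
contact_force: [-0.8, -0.5, 4.8]
grip_width: 0.149
time_s: 16.8
position: [519.9, 1.0, 229.1]
orientation: [-0.141, 0.99, 0.001, 0.0]
contact_force: [-0.4, 0.2, -4.6]
grip_width: 0.149
place [422.51737131 333.95719344   0.        ]
pos [519.9   1.  229.1] tilt 0.1 F [-0.4  0.2 -4.6] grip 0.149 t 16.8 q [ 0.3   0.2  -0.02 -0.   -1.35 -1.59]
rotvec tool deg [0.07 0.04 3.01]
shift units [ 0.022 11.562  0.318] in target axes [ 0.628 11.545  0.304]
```

View pics/side9.png

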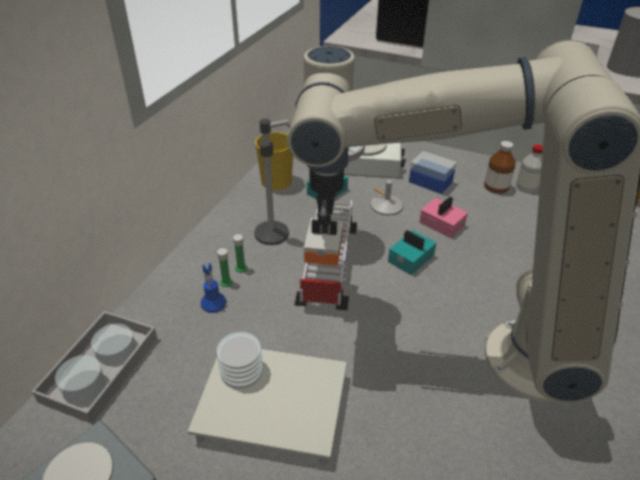

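```bash
python3 -m handwheel '[0.02,0.3,0,0,0,0.2,5, 0.02,0.5,0,0,0,0.2,5, 0.02,0.7,0,0,0,0.2,5, 0.02,0.8,0,0,0,0.2,5, 0.02,0.8,0,0,0,0.2,5, 0.02,0.8,0,0,0,0.2,5, 0.02,0.8,0,0,0,0.2,5, 0.02,0.8,0,0,0,0.2,5]'
python3 -m handwheel '[0.02,0.8,0,0,0,0.2,5, 0.02,0.8,0,0,0,0.2,5, 0.02,0.8,0,0,0,0.2,5, 0.02,0.8,0,0,0,0.2,5, 0.02,0.7,0,0,0,0.2,5, 0.02,0.6,0,0,0,0.2,5, 0.02,0.4,0,0,0,0.2,5, 0.02,0.2,0,0,0,0.2,5]'
python3 - <<'E'
from rig import bot
from h import *
Rt=tool(0,13.2)
delta(bot.observe(),[422.5,334,150],Rt)
for n in("side","top"):
    s=bot.snapshot(n);i=s["image"]; cv2.imwrite(f"pics/{n}10.png",i)
E
```

```text
time_s: 17.9
position: [470.1, 160.3, 227.5]
orientation: [-0.127, 0.992, 0.001, -0.001]
contact_force: [0.3, -0.5, -5.0]
grip_width: 0.152
time_s: 18.9
position: [429.0, 306.6, 228.0]
orientation: [-0.113, 0.994, 0.0, -0.001]
contact_force: [-0.3, 0.3, -5.0]
grip_width: 0.149
pos [429.  306.6 228. ] tilt 0.1 F [-0.3  0.3 -5. ] grip 0.149 t 18.9 q [ 0.92  0.22 -0.   -0.   -1.35 -2.26]
rotvec tool deg [ 0.05 -0.07 -0.18]
shift units [0.004 0.936 2.601] in target axes [0.004 0.939 2.6  ]
```

View pics/side10.png

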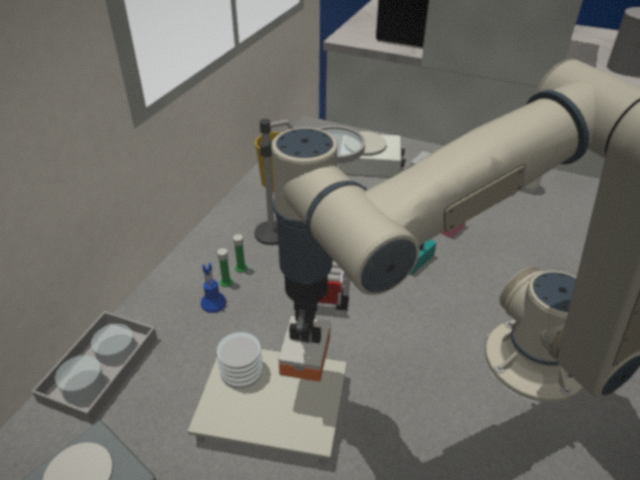

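View pics/top10.png

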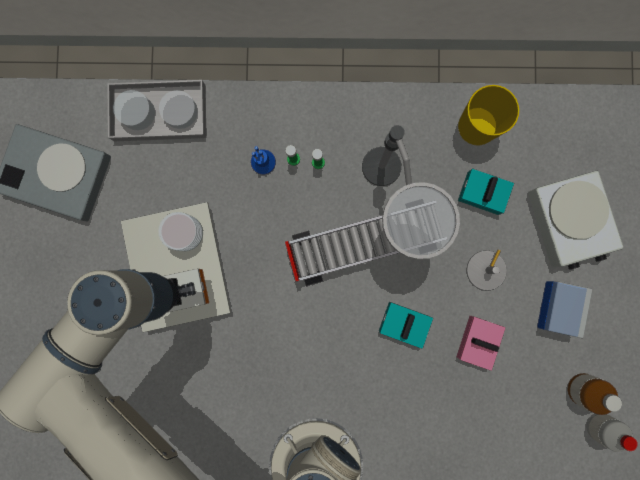

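```bash
python3 -m handwheel '[0,0.3,0,0,0,0,5, 0,0.4,0.2,0,0,0,5, 0,0.24,0.4,0,0,0,5, 0,0,0.5,0,0,0,5, 0,0,0.5,0,0,0,5, 0,0,0.5,0,0,0,5, 0,0,0.3,0,0,0,5, 0,0,0.2,0,0,0,5]'
python3 -m handwheel '[0,0,0.12,0,0,0,5, 0,0,0.1,0,0,0,5, 0,0,0.1,0,0,0,5, 0,0,0.1,0,0,0,5, 0,0,0.05,0,0,0,5, 0,0,0.05,0,0,0,5, 0,0,0.03,0,0,0,5, 0,0,0,0,0,0,5]'
python3 - <<'E'
from rig import bot
from h import *
Rt=tool(0,13.2)
delta(bot.observe(),[422.5,334,129],Rt)
E
```

```text
time_s: 20.0
position: [423.0, 333.4, 149.7]
orientation: [-0.113, 0.994, 0.0, -0.001]
contact_force: [0.3, -0.3, -4.1]
grip_width: 0.152
time_s: 21.0
position: [422.9, 333.6, 133.6]
orientation: [-0.113, 0.994, 0.001, -0.001]
contact_force: [0.1, -0.6, -6.0]
grip_width: 0.151
pos [422.9 333.6 133.6] tilt 0.1 F [ 0.1 -0.6 -6. ] grip 0.151 t 21.0 q [ 0.96  0.3  -0.14 -0.   -1.13 -2.3 ]
rotvec tool deg [ 0.07 -0.06 -0.2 ]
shift units [0.01  0.015 0.154] in target axes [0.01  0.016 0.154]
```

```bash
python3 -m handwheel '[0,0,0.03,0,0,0,5, 0,0,0.03,0,0,0,5, 0,0,0.03,0,0,0,5, 0,0,0.03,0,0,0,5, 0,0,0.02,0,0,0,5, 0,0,0,0,0,0,5, 0,0,0,0,0,0,5, 0,0,0,0,0,0,5]'
python3 - <<'E'
from rig import bot
from h import *
Rt=tool(0,13.2)
delta(bot.observe(),[422.5,334,129],Rt)
for n in("side","top"):
    s=bot.snapshot(n);i=s["image"]; c=i[300:460,180:380] if n=="side" else i[190:340,110:310]
    cv2.imwrite(f"pics/{n}11.png",cv2.resize(c,None,fx=3.5,fy=3.5,interpolation=2))
E
```

```text
time_s: 22.0
position: [422.9, 333.6, 129.6]
orientation: [-0.113, 0.994, 0.001, -0.0]
contact_force: [0.2, -0.2, -6.4]
grip_width: 0.15
pos [422.9 333.6 129.6] tilt 0.1 F [ 0.2 -0.2 -6.4] grip 0.15 t 22.0 q [ 0.96  0.3  -0.15 -0.   -1.12 -2.3 ]
rotvec tool deg [ 0.07 -0.05 -0.19]
shift units [0.011 0.016 0.018] in target axes [0.011 0.016 0.018]
```

View pics/side11.png

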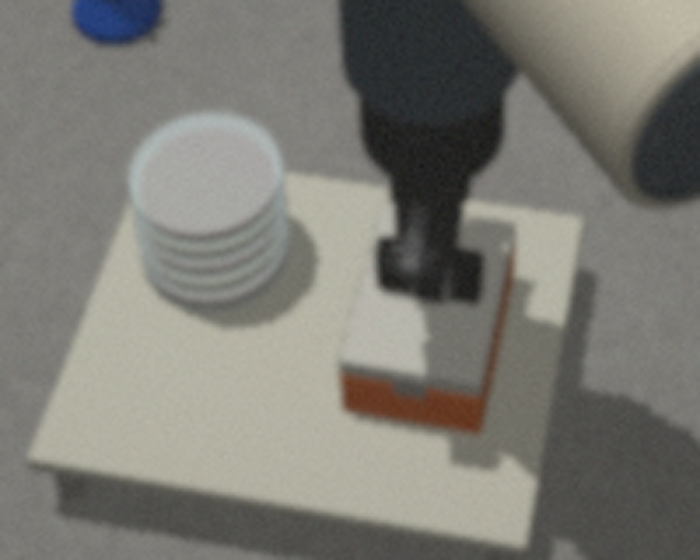

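```bash
python3 -m handwheel '[0,0,0.02,0,0,0,5, 0,0,0.02,0,0,0,5, 0,0,0.02,0,0,0,5, 0,0,0,0,0,0,5, 0,0,0,0,0,0,5, 0,0,0,0,0,0,5, 0,0,0,0,0,0,5, 0,0,0,0,0,0,5]'
python3 -m handwheel '[0,0,0.02,0,0,0,5, 0,0,0.02,0,0,0,5, 0,0,0,0,0,0,5, 0,0,0,0,0,0,5, 0,0,0,0,0,0,5, 0,0,0,0,0,0,5, 0,0,0,0,0,0,5, 0,0,0,0,0,0,5]'
```

```text
time_s: 23.1
position: [422.9, 333.7, 129.2]
orientation: [-0.113, 0.994, 0.001, 0.0]
contact_force: [-5.4, -2.2, 6.9]
grip_width: 0.148
time_s: 24.1
position: [422.9, 333.6, 129.2]
orientation: [-0.114, 0.994, 0.001, 0.0]
contact_force: [-8.9, -3.7, 15.7]
grip_width: 0.148
```

```bash
python3 -m handwheel '[0,0,-0.04,0,0,0,5, 0,0,0,0,0,0,5, 0,0,0,0,0,0,16, 0,0,0,0,0,0,24, 0,0,0,0,0,0,40, 0,0,0,0,0,0,40, 0,0,0,0,0,0,40, 0,0,0,0,0,0,40]' 20
python3 -m handwheel '[0,0,-0.1,0,0,0,40, 0,0,-0.3,0,0,0,40, 0,0,-0.5,0,0,0,40, 0,0,-0.7,0,0,0,40, 0,0,-0.8,0,0,0,40, 0,0,-0.8,0,0,0,40, 0,0,-0.8,0,0,0,40, 0,0,-0.5,0,0,0,40]'
python3 -m handwheel '[0.3,-0.5,0,0,0,0,40, 0.6,-0.8,0,0,0,0,40, 0.6,-0.8,0,0,0,0,40, 0.6,-0.8,0,0,0,0,40, 0.6,-0.8,0,0,0,0,40, 0.6,-0.8,0,0,0,0,40, 0.5,-0.8,0,0,0,0,40, 0,-0.5,0,0,0,0,40]'
python3 - <<'E'
from rig import bot
from h import *
for n in("side","top"):
    s=bot.snapshot(n);cv2.imwrite(f"pics/{n}12.png",s["image"])
E
```

```text
time_s: 25.1
position: [422.9, 333.6, 127.7]
orientation: [-0.113, 0.994, 0.001, -0.001]
contact_force: [-0.3, -0.0, 0.2]
grip_width: 0.468
time_s: 26.1
position: [423.4, 333.7, 265.0]
orientation: [-0.113, 0.994, 0.001, 0.001]
contact_force: [1.0, 0.2, -0.2]
grip_width: 0.469
time_s: 27.1
position: [350.1, 136.5, 262.3]
orientation: [-0.113, 0.994, 0.001, -0.001]
contact_force: [0.5, 0.6, -0.3]
grip_width: 0.469
```

View pics/side12.png

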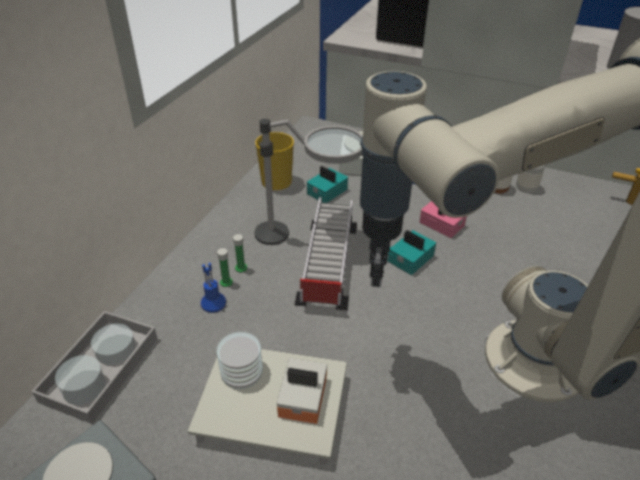

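View pics/top12.png

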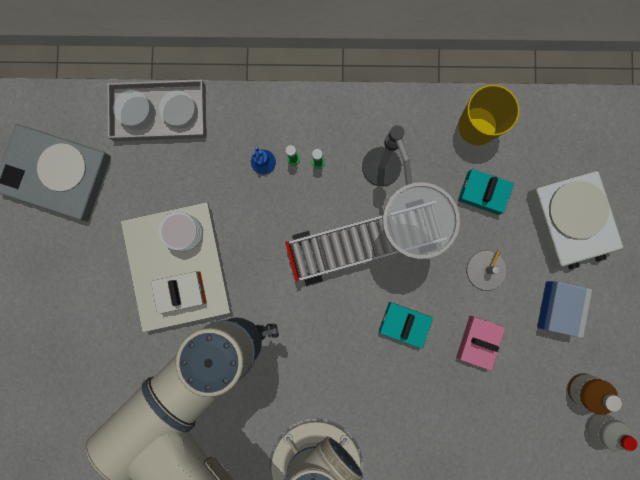

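Run:
```python
from rig import bot
from h import *
X=tri((174,293),(303,375));Y=plane("top0.npz",(174,293),135);a=np.radians(13.2)
sx=np.array([np.cos(a),np.sin(a),0]);sy=np.array([-sx[1],sx[0],0]);C=np.array([485.8,348.8,0])
for q in(X,Y):print(q.round(1),((q-C)@sx).round(1),((q-C)@sy).round(1))
i0=cv2.imread("pics/top0.png");i1=cv2.imread("pics/top12.png")
for n,(x,y,w,h) in dict(dish=(155,205,55,45),lens=(380,150,85,60),tubes=(245,140,85,35),bun=(465,248,45,45)).items():
    print(n,cv2.phaseCorrelate(cv2.cvtColor(i0[y:y+h,x:x+w],6).astype(np.float32),cv2.cvtColor(i1[y:y+h,x:x+w],6).astype(np.float32)))
o=bot.observe();print(o["joint_vel"].round(3),o["time_s"])
bot.job_done()
```

```text
[424.2 330.9 120.6] -64.0 -3.4
[424.9 327.  135. ] -64.3 -7.3
dish ((0.018328231279031826, 0.49177295423997336), 1.0022236183837607)
lens ((0.004717271669115064, -0.012245463365623266), 0.9928246079550849)
tubes ((0.01517878030298192, -0.029551480624629534), 0.9984186839174342)
bun ((0.5198626657674339, 0.5003911838366761), 0.9638061019520701)
[ 0.024  0.025  0.02  -0.004  0.006 -0.031] 27.2
the job is handed in; nothing more can be done
```

I rolled the orange carrier to the red end stop, lifted it off and set it down on the near half of the tile. I handed the job in at 27.2 s; it reports no verdict.

- **Rolling:** I reached in below the magnifier with the tool tilted 60° and held the handle loosely between the jaws. I rolled the carrier about 216 mm, easing it up to the stop. The picture put it at track y of about 125 mm, touching the stop. The force reading stayed near zero all the way, so the touch itself was not felt.
- **Lifting and placing:** I took the handle again from above, lifted the carrier upright, carried it over and lowered it in small steps. Contact came with the tool at 129 mm, which matches a tile top at 50 mm. While settling it, the force reading reached about 18 N before I released the grip.
- **Position on the tile:** The carrier's centre is about 64 mm to the near side of the tile's middle and 3 to 7 mm off centre sideways. The tool was within about 0.2° of the tile's measured direction. The pictures show the carrier upright and wholly on the tile.
- **Other things:** Comparing the first and last top pictures, the magnifier, the tubes and the loop holder had not shifted. The dish stack and the bunsen foot each shifted by at most 0.7 pixel (about 1.5 mm), which I take as image noise. The robot stood clear and touched nothing.

**Checks that disagreed:**
- Two-view measurement gave the tile top as 42 to 44 mm and the carrier's handle top as 121 mm instead of 135 mm. I trusted the height at contact.
- While turning the tool upright, it drifted up to about 90 mm from the intended path because the joints were at their speed cap. It touched nothing.

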